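# Set up willow samples under the bench lamp for a grain check

## Task

Get the grain check ready on the bench: clear the two dark stepped offcuts left on the stage plate into the plywood scrap bin, and lay every willow sample from the cork mat flat in a bay of its own (any bay), in line with the bay's two end stops and centred between them. Swivel and tilt the lamp so that it points at the middle of the stage plate, and only when all that is in place switch it on by throwing the toggle lever fully over. Leave the hand plane, the mug and the glue bottle alone.

Things in the scene. Friction and masses are not known exactly. Their poses are not given: they have to be found in the camera images.
- stage: Plywood plate fixed to the bench, 130 (x) x 300 (y) x 12 mm; origin at the centre of its underside. Three bays, 85 mm apart along y, each between two aluminium stops standing on the plate at x = +49 and -49 mm (each 12 x 36 mm, 9 mm tall), 86 mm clear between. A sample lies along the stage's x: 8 mm gap at each end, its long sides in line with the stops (as wide as the sample).
- bay0 (a point): Bay 0 of the stage: point on the plate's upper face midway between the bay's two stops; the -y bay. Axes as the stage's.
- bay1 (a point): Bay 1 of the stage: point on the plate's upper face midway between the bay's two stops; the middle bay, so this is also the middle of the plate that the lamp must point at. Axes as the stage's.
- bay2 (a point): Bay 2 of the stage: point on the plate's upper face midway between the bay's two stops; the +y bay. Axes as the stage's.
- sample0: Willow sample, a plain pale wooden block 70 x 36 x 16 mm (x, y, z), 20 to 45 g; origin at its middle (8 mm above its underside), x along its length. There are two or three in a run; starts lying flat on the cork mat.
- sample1: Willow sample, a plain pale wooden block 70 x 36 x 16 mm (x, y, z), 20 to 45 g; origin at its middle (8 mm above its underside), x along its length. There are two or three in a run; starts lying flat on the cork mat.
- sample2: Willow sample, a plain pale wooden block 70 x 36 x 16 mm (x, y, z), 20 to 45 g; origin at its middle (8 mm above its underside), x along its length. There are two or three in a run; starts lying flat on the cork mat.
- mat: Cork mat fixed to the bench, 260 (x) x 140 (y) x 3 mm, left or right of the stage, on the side away from the lamp; the samples start on it about 85 mm apart in a row along its x, their length roughly along its y. Origin at the centre of its underside.
- offcut0: One of two dark wooden stepped offcuts, 50 (x) x 40 (y) mm, 14 mm high with a further 12 mm step on its -x half (from x = -25 to +1 mm), 26 mm in all, 50 g; origin at the centre of its underside, z up. One starts on each half of the stage plate, between the rows of stops.
- offcut1: One of two dark wooden stepped offcuts, 50 (x) x 40 (y) mm, 14 mm high with a further 12 mm step on its -x half (from x = -25 to +1 mm), 26 mm in all, 50 g; origin at the centre of its underside, z up. One starts on each half of the stage plate, between the rows of stops.
- bin: Open plywood scrap bin fixed to the bench, 120 x 120 x 60 mm outside, walls and floor 5 mm; origin at the centre of its underside.
- lamp_base: Round steel foot of the lamp, fixed to the bench, 116 mm across and 30 mm high; origin at the centre of its underside, on the vertical swivel axis. At swivel 0 the lamp points along its -x.
- lamp_swivel (a joint): Swivel of the lamp about the vertical axis, rad, -2.7 to 2.7, positive counter-clockwise from above; 0 = lamp points along the foot's -x. Stiff (about 0.2 N m), stays where it is left.
- lamp_tilt (a joint): Tilt of the lamp head about the level axis through lamp_pivot, rad, -0.6 to 1.0; 0 = beam level, positive = beam points down. Stiff (about 0.18 N m), stays where it is left.
- lamp_pivot (a point): Crossing of swivel and tilt axes inside the lamp head, 170 mm above the bench; turns with the head. The beam (lens axis) starts here and runs along this frame's -x; y is the tilt axis, z the head's top. The black head is a cylinder 72 mm across, from 58 mm ahead of this point (white lens) to 30 mm behind it, in a steel fork 104 mm wide.
- lamp_handle (a point): Centre of the lamp's rubber handle: an upright disc 34 mm across and 16 mm thick (flat sides face along the head's y) on a 12 mm thick stalk, 100 mm behind lamp_pivot (along its +x). Pinched across its flat sides from above, it swivels and tilts the lamp.
- switch_base: Grey housing of the lamp's toggle switch, fixed to the bench, 70 (x) x 50 (y) x 25 mm; origin at the centre of its underside. The lever pivots on the level axis along y, 22 mm above the origin.
- switch (a joint): Toggle lever angle, rad: 0 = off, lever leans to the housing's -x; 1.0 = on, fully over towards the housing's +x. Stays where it is left, takes about 1 to 2 N at the tip.
- switch_tip (a point): Centre of the black ball (26 mm across) at the end of the 60 mm toggle lever; about 75 mm above the bench at either end of the throw.
- plane: Bystander: small steel hand plane with wooden grips, 50 x 150 mm, 50 mm high.
- mug: Bystander: white mug, 80 mm across, 95 mm high.
- glue: Bystander: white glue bottle, 60 mm across, 150 mm high.

How it is judged:
On the way, in this order (a step that is already met when the one before it is completed fails the run):
1. the offcuts are in the bin, every sample lies centred in a bay and the lamp points at the middle of the stage, in any order, while the switch is still off (((x of sample0 in the frame of bay0 between -0.006 and 0.006 m and y of sample0 in the frame of bay0 between -0.007 and 0.007 m and z of sample0 in the frame of bay0 between 0.004 and 0.012 m and angle between the x axis of sample0 and the x axis of stage, either way round below 0.15 rad) or (x of sample0 in the frame of bay1 between -0.006 and 0.006 m and y of sample0 in the frame of bay1 between -0.007 and 0.007 m and z of sample0 in the frame of bay1 between 0.004 and 0.012 m and angle between the x axis of sample0 and the x axis of stage, either way round below 0.15 rad) or (x of sample0 in the frame of bay2 between -0.006 and 0.006 m and y of sample0 in the frame of bay2 between -0.007 and 0.007 m and z of sample0 in the frame of bay2 between 0.004 and 0.012 m and angle between the x axis of sample0 and the x axis of stage, either way round below 0.15 rad)) and ((x of sample1 in the frame of bay0 between -0.006 and 0.006 m and y of sample1 in the frame of bay0 between -0.007 and 0.007 m and z of sample1 in the frame of bay0 between 0.004 and 0.012 m and angle between the x axis of sample1 and the x axis of stage, either way round below 0.15 rad) or (x of sample1 in the frame of bay1 between -0.006 and 0.006 m and y of sample1 in the frame of bay1 between -0.007 and 0.007 m and z of sample1 in the frame of bay1 between 0.004 and 0.012 m and angle between the x axis of sample1 and the x axis of stage, either way round below 0.15 rad) or (x of sample1 in the frame of bay2 between -0.006 and 0.006 m and y of sample1 in the frame of bay2 between -0.007 and 0.007 m and z of sample1 in the frame of bay2 between 0.004 and 0.012 m and angle between the x axis of sample1 and the x axis of stage, either way round below 0.15 rad)) and ((x of sample2 in the frame of bay0 between -0.006 and 0.006 m and y of sample2 in the frame of bay0 between -0.007 and 0.007 m and z of sample2 in the frame of bay0 between 0.004 and 0.012 m and angle between the x axis of sample2 and the x axis of stage, either way round below 0.15 rad) or (x of sample2 in the frame of bay1 between -0.006 and 0.006 m and y of sample2 in the frame of bay1 between -0.007 and 0.007 m and z of sample2 in the frame of bay1 between 0.004 and 0.012 m and angle between the x axis of sample2 and the x axis of stage, either way round below 0.15 rad) or (x of sample2 in the frame of bay2 between -0.006 and 0.006 m and y of sample2 in the frame of bay2 between -0.007 and 0.007 m and z of sample2 in the frame of bay2 between 0.004 and 0.012 m and angle between the x axis of sample2 and the x axis of stage, either way round below 0.15 rad)) and x of offcut0 in the frame of bin between -0.058 and 0.058 m and y of offcut0 in the frame of bin between -0.058 and 0.058 m and z of each of offcut0, offcut1 in the frame of bin below 0.055 m and x of offcut1 in the frame of bin between -0.058 and 0.058 m and y of offcut1 in the frame of bin between -0.058 and 0.058 m and y of bay1 in the frame of lamp_pivot between -0.035 and 0.035 m and z of bay1 in the frame of lamp_pivot between -0.035 and 0.035 m and x of bay1 in the frame of lamp_pivot below 0 m and value of joint switch below 0.5 rad), for 0.2 s.
2. the lamp is switched on (value of joint switch above 0.85 rad), for 0.2 s.
At the end, for the whole second after the job is handed in: Each sample flat in its own bay, within 6 mm (lengthwise) and 7 mm (sideways) of its middle and 0.15 rad of square; offcuts inside the bin; lamp beam axis passes within 35 mm sideways and in height of the plate's middle; toggle over (above 0.85 rad); all at rest (((x of sample0 in the frame of bay0 between -0.006 and 0.006 m and y of sample0 in the frame of bay0 between -0.007 and 0.007 m and z of sample0 in the frame of bay0 between 0.004 and 0.012 m and angle between the x axis of sample0 and the x axis of stage, either way round below 0.15 rad) or (x of sample0 in the frame of bay1 between -0.006 and 0.006 m and y of sample0 in the frame of bay1 between -0.007 and 0.007 m and z of sample0 in the frame of bay1 between 0.004 and 0.012 m and angle between the x axis of sample0 and the x axis of stage, either way round below 0.15 rad) or (x of sample0 in the frame of bay2 between -0.006 and 0.006 m and y of sample0 in the frame of bay2 between -0.007 and 0.007 m and z of sample0 in the frame of bay2 between 0.004 and 0.012 m and angle between the x axis of sample0 and the x axis of stage, either way round below 0.15 rad)) and ((x of sample1 in the frame of bay0 between -0.006 and 0.006 m and y of sample1 in the frame of bay0 between -0.007 and 0.007 m and z of sample1 in the frame of bay0 between 0.004 and 0.012 m and angle between the x axis of sample1 and the x axis of stage, either way round below 0.15 rad) or (x of sample1 in the frame of bay1 between -0.006 and 0.006 m and y of sample1 in the frame of bay1 between -0.007 and 0.007 m and z of sample1 in the frame of bay1 between 0.004 and 0.012 m and angle between the x axis of sample1 and the x axis of stage, either way round below 0.15 rad) or (x of sample1 in the frame of bay2 between -0.006 and 0.006 m and y of sample1 in the frame of bay2 between -0.007 and 0.007 m and z of sample1 in the frame of bay2 between 0.004 and 0.012 m and angle between the x axis of sample1 and the x axis of stage, either way round below 0.15 rad)) and ((x of sample2 in the frame of bay0 between -0.006 and 0.006 m and y of sample2 in the frame of bay0 between -0.007 and 0.007 m and z of sample2 in the frame of bay0 between 0.004 and 0.012 m and angle between the x axis of sample2 and the x axis of stage, either way round below 0.15 rad) or (x of sample2 in the frame of bay1 between -0.006 and 0.006 m and y of sample2 in the frame of bay1 between -0.007 and 0.007 m and z of sample2 in the frame of bay1 between 0.004 and 0.012 m and angle between the x axis of sample2 and the x axis of stage, either way round below 0.15 rad) or (x of sample2 in the frame of bay2 between -0.006 and 0.006 m and y of sample2 in the frame of bay2 between -0.007 and 0.007 m and z of sample2 in the frame of bay2 between 0.004 and 0.012 m and angle between the x axis of sample2 and the x axis of stage, either way round below 0.15 rad)) and x of offcut0 in the frame of bin between -0.058 and 0.058 m and y of offcut0 in the frame of bin between -0.058 and 0.058 m and z of each of offcut0, offcut1 in the frame of bin below 0.055 m and x of offcut1 in the frame of bin between -0.058 and 0.058 m and y of offcut1 in the frame of bin between -0.058 and 0.058 m and y of bay1 in the frame of lamp_pivot between -0.035 and 0.035 m and z of bay1 in the frame of lamp_pivot between -0.035 and 0.035 m and x of bay1 in the frame of lamp_pivot below 0 m and linear speed of each of sample0, sample1, sample2, offcut0, offcut1 below 0.02 m/s and value of joint switch above 0.85 rad); the robot touches nothing.
It fails at once if the plane, the mug or the glue bottle is moved by more than 30 mm (distance of any of plane, mug, glue from where it was at the start of the episode above 0.03 m).
Of sample0, sample1, sample2 only 2 to 3 are there at a start; the rules pass over those that are not, and their reading is None.
At some moment in a run one of sample0, sample1, sample2 may be knocked a few centimetres aside while the robot is not near it.
Once in a run the grip may slacken for a moment while it holds something.
It also fails if it takes over 210 s, if anything falls off the work surface, if the arm or the gripper's body presses on something with over 40 N, if the wrist force passes 120 N, or if a joint passes its speed limit or range.

## Robot

A 7-joint arm with a two-finger parallel gripper is mounted at the origin on the work surface. World frame = base frame: x ahead of the robot, y to its left, z up, the work surface at z = 0. Lengths are in m, angles in rad, forces in N, time in s.
With the tool pointing down it reaches from about 0.35 to 0.9 m from the base axis. Payload 8.1 kg.
Tool frame: the origin (TCP) lies at the very end of the fingers, on their centre line; the grasp point (between the pads) lies 19 mm behind it; z points along the fingers, y is the line along which they close (so a half turn about z gives the same grasp; the last joint's range is limited). The gripper opens to 85 mm and grips with 20 to 120 N. Pads are 22 mm wide; open, the fingers measure 114 mm over their backs; the gripper's body (76 mm by 85 mm) begins 54 mm behind the grasp point. The pads swing forward as they close: fully open they stand 13 mm farther back than shut.
Start: joints at [1.02, 0.434, 0.025, 1.573, -0.012, 1.134, -0.075], TCP at [0.271, -0.563, 0.231] pointing down, gripper open.
Joint ranges: [-2.62, 2.62], [-0.44, 2.09], [-1.27, 1.32], [0.08, 2.57], [-1.32, 4.46], [0.12, 2], [-2.74, 2.74]. Speed limits (rad/s): [2.22, 2.22, 3.01, 3.01, 3.14, 3.14, 3.14].

## Interface

Orientations are given as a rotation vector (axis times angle).
In Python, from bench import * gives the robot as it stands. The module is installed in compiled form; this text tells all that it offers.
- The arm moves only by the tool play_rows, never from a script. Its argument "plan" is a list of rows, each a list of 3 entries, a list of its own where there are three numbers: the opening, from 0 (shut) to 1 (fully open), then the shift along the world's x, y, z in m, then the turn about the world's z in rad. A call has exactly 8 rows; each row shifts and turns the commanded pose from where the row before left it; what a row does not reach is not made up. A row lasts 1/10 s, in which the tool goes at most 50 mm and 8.59 degrees, less where a joint would pass 70% of its speed; a pose out of reach is approached as far as the arm can. A call with a gripper value outside its range is refused whole. The fingers move at their own pace and stop on an object; the grip force is fixed at half the most. Time passes only in rows, so rows that do not move let the fingers close, or fill a call up. It gives the time, the measured TCP pose, the force, the opening and the grip force at its end, in the units of the state.
- get_obs(): the state, without advancing time (a new reading comes with each control period).
- read_camera(name): name is "scene" or "top" or "wrist"; returns (picture, depth): 400x640x3 uint8, red, green, blue; 400x640 float32, m along the optical axis (not along the pixel's ray), 0 where there is no reading.
- camera_params(name): a dict with "fx", "fy", "cx", "cy" (pixels), "k1" (the pictures are not rectified: a ray, as slopes to the right and down, at radius r is drawn at 1 + k1 r^2 times it, then the intrinsics apply), "pose" (4x4, takes a point from camera to world coordinates). Camera axes: x right, y up, looking along -z (the intrinsics and any distortion apply to the point x, -y, -z); pixel columns grow to the right and rows downward; lengths in m; the calibration is good to about 2 mm. A picture is of the moment at which its call begins: read the wrist's pose just before it. camera_params takes no time and is no camera call; for the wrist camera it gives the pose at the moment of the call.
- hand_in(): hands the job in; it is judged then, once.
Trained networks look in the newest picture that a camera, given by its name, has taken for a name from the list of things; names that differ only in an ending like _2 or _b are one class to them, and where a whole thing is asked for, a point or a joint stands for the part that bears it (a point fixed in the world has none). Each returns a list of dicts, best first, with "confidence" (0 to 1); they miss things now and then, are a little off and sometimes report something else, mostly with a low value. They report only what shows in the picture. A call takes as long as a camera call.
- spot_in(target, camera): "position" ([x, y, z] in m, in world coordinates, good to about 4 mm: the middle of the surface that is visible of it).
- trace(target, camera): "region" (400x640 bool, what is visible of it).
The state is a dict: "t": time; "joints": joint angles; "qd": joint speeds; "joint_efforts": joint torques, N m; "tool_pos": TCP position; "tool_rot": TCP orientation; "contact_force": force on the tool from outside, world axes, zero at the start; "moment": the same for the moment, N m; "width": finger opening in m; "finger_force": force on a finger pad.
Only numpy, scipy, OpenCV 4.12 (cv2) and the standard library are available. Lean on these libraries where they do the work, as an engineer would, in place of code of your own. Each camera call takes 0.05 s, during which the arm holds its last target. There are 200 camera calls.

## Working session

There is one attempt and no reset: what is moved stays moved. The work goes in short steps, Python scripts to look and compute and a tool call to move; the robot and the scene stay as the last step left them, time stands still between calls to the robot, and variables do not carry over. Pictures are saved under pics/ and viewed, at most 14 in all, crops included, and the job is handed in when it is done.

Besides the shell and the picture viewer there is one more tool, called after "Call:" as name(argument=value, ...) on one line, values as JSON. play_rows: Moves the arm, as the interface text tells. Its arguments: {"type":"object","properties":{"plan":{"type":"array"}},"required":["plan"]}

```bash
mkdir -p pics
cat > h.py <<'E'
from bench import *
import numpy as np, cv2
def save(name,f):
    p,d=read_camera(name); cv2.imwrite('pics/'+f,p[:,:,::-1]); return p,d
def cloud(d,c):
    v,u=np.mgrid[0:400,0:640].astype(float)
    K=np.array([[c['fx'],0,c['cx']],[0,c['fy'],c['cy']],[0,0,1]])
    a=cv2.undistortPoints(np.stack([u.ravel(),v.ravel()],1)[:,None],K,np.array([c['k1'],0,0,0,0.]))[:,0]
    z=d.ravel(); P=np.stack([a[:,0]*z,-a[:,1]*z,-z],1)
    W=P@c['pose'][:3,:3].T+c['pose'][:3,3]; W[z==0]=np.nan
    return W.reshape(400,640,3)
def proj(X,c):
    P=(np.atleast_2d(X)-c['pose'][:3,3])@c['pose'][:3,:3]
    a=P[:,:2]/-P[:,2:]; a[:,1]*=-1; a*=(1+c['k1']*(a**2).sum(1))[:,None]
    return a*[c['fx'],c['fy']]+[c['cx'],c['cy']]
E
python3 - <<'E'
from h import *
np.set_printoptions(precision=3,suppress=True)
o=get_obs();print(o['t'],o['tool_pos'],o['tool_rot'],o['width'])
for n in('scene','top'):
    c=camera_params(n);print(n,c['fx'],c['k1'],c['pose'].tolist())
    p,d=save(n,n+'0.png');np.savez(n+'0.npz',p=p,W=cloud(d,c))
    for t in('stage','sample0','mat','offcut0','bin','lamp_base','lamp_pivot','lamp_handle','switch_base','switch_tip','plane','mug','glue'):
        print(t,[(np.round(r['position'],3).tolist(),round(r['confidence'],2)) for r in spot_in(t,n)])
E
```

```text
0.0 [ 0.27  -0.563  0.231] [-3.062 -0.697  0.001] 0.08552092582912403
scene 436.5648382248273 0.003296015376953236 [[-0.29330945898572436, -0.7821644275600445, 0.5497166265715177, 1.138500715363029], [0.9559111525890044, -0.2313654602374498, 0.1808421747410552, 0.18349570178858893], [-0.014262875778153451, 0.5785229745384195, 0.8155413774332706, 0.9559028926450289], [0.0, 0.0, 0.0, 1.0]]
stage [([0.755, 0.056, 0.054], 0.4)]
sample0 [([0.576, -0.359, 0.022], 0.8), ([0.499, -0.336, 0.018], 0.62)]
mat [([0.487, -0.351, 0.002], 0.88)]
offcut0 [([0.609, 0.119, 0.024], 0.67), ([0.591, -0.017, 0.029], 0.61)]
bin [([0.422, -0.133, 0.024], 0.63)]
lamp_base [([0.503, 0.33, 0.161], 0.88), ([0.494, 0.33, 0.176], 0.31)]
lamp_pivot [([0.5, 0.337, 0.19], 0.59)]
lamp_handle [([0.501, 0.335, 0.189], 0.55)]
switch_base [([0.444, 0.115, 0.028], 0.97)]
switch_tip [([0.456, 0.109, 0.081], 0.62)]
plane [([0.774, -0.113, 0.021], 0.87)]
mug [([0.453, 0.113, 0.082], 0.66), ([0.592, -0.017, 0.027], 0.38)]
glue [([0.755, 0.2, 0.101], 0.72)]
top 427.4337886876085 -0.08183645587186456 [[-0.014940319864553743, 0.
[... 267 characters left out ...]
e [([0.596, 0.029, 0.014], 0.62)]
sample0 [([0.491, -0.337, 0.017], 0.79), ([0.573, -0.36, 0.018], 0.65)]
mat [([0.464, -0.349, 0.001], 0.84), ([0.597, 0.028, 0.012], 0.38)]
offcut0 [([0.59, -0.021, 0.037], 0.72), ([0.607, 0.122, 0.038], 0.61)]
bin [([0.429, -0.134, 0.008], 0.83)]
lamp_base [([0.484, 0.323, 0.183], 0.65)]
lamp_pivot [([0.481, 0.331, 0.195], 0.96), ([0.468, -0.348, 0.001], 0.72)]
lamp_handle [([0.479, 0.332, 0.201], 0.89)]
switch_base [([0.428, 0.113, 0.025], 0.84)]
switch_tip [([0.609, 0.122, 0.036], 0.38)]
plane [([0.756, -0.12, 0.023], 0.92)]
mug [([0.774, 0.059, 0.033], 0.68), ([0.481, 0.321, 0.178], 0.2)]
glue [([0.604, 0.12, 0.037], 0.65), ([0.724, 0.191, 0.102], 0.56)]
```

View pics/top0.png

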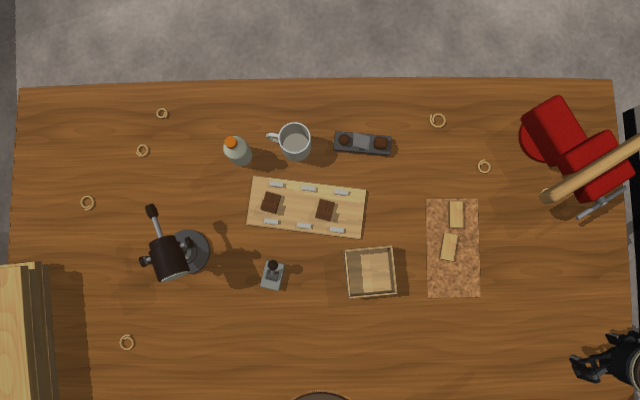

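View pics/scene0.png

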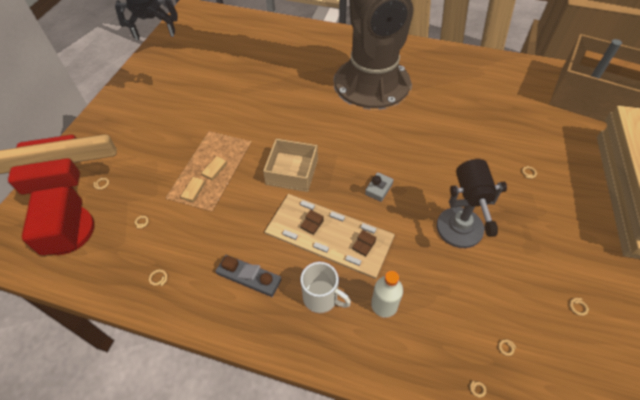

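The top view shows two samples on the mat at about (456,214) and (449,247), and offcuts on the stage at (271,203) and (326,210). The lamp is at (170,255) with its handle at (152,212), the switch is at (272,272) and the bin at (371,272). The scene view agrees.

Run:
```python
from h import *
np.set_printoptions(precision=4,suppress=True)
def rect(P):
    (c,s,a)=cv2.minAreaRect(P.astype(np.float32)*1000)
    if s[0]<s[1]: s=s[::-1];a+=90
    return np.round(c,1),np.round(s,1),round((a+90)%180-90,1)
for n in('top','scene'):
    D=np.load(n+'0.npz');W=D['W'];p=D['p']
    c=camera_params(n);_,_=read_camera(n)
    for t in('stage','mat','sample0','offcut0','bin','switch_base','switch_tip','lamp_handle','lamp_pivot','plane','mug','glue'):
        for r in trace(t,n)[:2]:
            if r['confidence']<.3: continue
            Q=W[r['region']];Q=Q[np.isfinite(Q[:,2])]
            if len(Q)<10: continue
            z=np.percentile(Q[:,2],[5,50,95])
            k=Q[np.abs(Q[:,2]-z[1])<.006] if t in('stage','mat','sample0') else Q
            print(n,t,round(r['confidence'],2),len(Q),'z',z,*rect(k[:,:2]),'med',np.median(Q[:,:2],0))
    # all pixels above bench in zones
    def zone(x0,x1,y0,y1,z0,z1):
        m=(W[...,0]>x0)&(W[...,0]<x1)&(W[...,1]>y0)&(W[...,1]<y1)&(W[...,2]>z0)&(W[...,2]<z1);return W[m]
    for nm,zz in dict(stage=(.45,.72,-.2,.25,.007,.017),plate_all=(.45,.72,-.16,.22,.007,.05),samp=(.35,.7,-.45,-.25,.012,.03),offA=(.54,.65,-.07,.03,.030,.05),offAall=(.54,.65,-.06,.03,.0225,.05),offB=(.55,.66,.07,.17,.03,.05),offBall=(.55,.66,.07,.17,.0225,.05),binrim=(.3,.56,-.25,-.05,.05,.07),sw=(.36,.5,.06,.17,.015,.035),ball=(.36,.5,.06,.17,.06,.1),lamp=(.3,.75,.25,.5,.1,.3)).items():
        q=zone(*zz)
        if len(q)>5: print(n,nm,len(q),*rect(q[:,:2]),'mean',q.mean(0),'zmax',q[:,2].max())
    rgb=p.astype(int)
```

```text
top stage 0.69 5163 z [0.0086 0.0125 0.0208] [597.9  27.1] [300.7 130.7] 81.9 med [0.5954 0.0266]
top stage 0.69 1994 z [0.0502 0.1929 0.2083] [473.6 333.5] [91.4 67. ] 22.4 med [0.4794 0.3277]
top mat 0.76 4459 z [0.0001 0.0037 0.0075] [ 488.2 -357.8] [263.1 145.2] -1.1 med [ 0.4691 -0.3544]
top mat 0.32 1099 z [0.0159 0.0249 0.0517] [ 763.3 -124. ] [150.4  50.5] 84.9 med [ 0.758  -0.1213]
top sample0 0.94 406 z [0.0149 0.0194 0.0228] [ 489.8 -340.6] [70.3 37.8] -11.7 med [ 0.4903 -0.3391]
top sample0 0.72 368 z [0.0151 0.0195 0.0229] [ 574.2 -364. ] [66.2 37.8] -1.2 med [ 0.5751 -0.3619]
top offcut0 0.81 285 z [0.0237 0.0359 0.0406] [608.9 118. ] [47.8 39.5] -15.6 med [0.6076 0.1177]
top offcut0 0.59 304 z [0.0223 0.0343 0.0407] [589.8 -22.7] [54.5 39.6] -15.5 med [ 0.5867 -0.0221]
top bin 0.78 2443 z [0.0021 0.0065 0.0607] [ 426.5 -137.4] [135.7 127.6] -85.6 med [ 0.4264 -0.136 ]
top switch_base 0.94 593 z [0.0042 0.0264 0.0854] [426.5 116.4] [80.  54.3] -11.9 med [0.4263 0.1116]
top switch_tip 0.72 1661 z [0.1644 0.1968 0.2086] [481.4 375.4] [172.5 149.3] 40.6 med [0.4793 0.3286]
[... 3675 characters left out ...]
[595.  -11.3] [105.7  88.7] -4.2 mean [ 0.5914 -0.0184  0.0315] zmax 0.043008905980928436
scene offB 197 [609.4 120.2] [50.1 40.6] -14.1 mean [0.6017 0.1223 0.038 ] zmax 0.042834185465850605
scene offBall 410 [608.9 119.1] [105.4  46.5] -7.4 mean [0.6088 0.1195 0.0317] zmax 0.042834185465850605
scene binrim 488 [ 431.5 -129.3] [124.6 120.9] 4.7 mean [ 0.4332 -0.1291  0.0581] zmax 0.06507532654279513
scene sw 342 [424.1 116.7] [72.3 49.7] -14.3 mean [0.4319 0.1185 0.0254] zmax 0.03477964725247118
scene ball 81 [453.5 109.5] [23.4 22.6] 57.5 mean [0.456  0.1098 0.0827] zmax 0.09160030036970068
scene lamp 2198 [509.3 337. ] [169.2 117.1] -5.2 mean [0.4987 0.3354 0.1806] zmax 0.21339633987043893
```

Call:
play_rows(plan=[[0.8, [0.024, 0.042, 0], -0.09], [0.8, [0.024, 0.042, 0], -0.09], [0.8, [0.024, 0.042, 0], -0.09], [0.8, [0.024, 0.042, 0], -0.09], [0.8, [0.024, 0.042, 0], -0.09], [0.8, [0.024, 0.042, 0], -0.09], [0.8, [0.024, 0.042, 0], -0.09], [0.8, [0.024, 0.042, 0], -0.09]])

```text
t: 3.5
tool_pos: [0.4634, -0.2256, 0.2316]
tool_rot: [3.111, -0.432, 0.001]
contact_force: [1.2, -1.2, -0.1]
width: 0.0682
finger_force: 0.0
```

Call:
play_rows(plan=[[0.8, [0.024, 0.042, 0], 0], [0.8, [0.024, 0.042, 0], 0], [0.8, [0.024, 0.042, -0.02], 0], [0.8, [0.024, 0.042, -0.02], 0], [0.8, [0.024, 0.042, -0.02], 0], [0.8, [0, 0, -0.03], 0], [0.8, [0, 0, -0.02], 0], [0.8, [0, 0, 0], 0]])

```text
t: 4.3
tool_pos: [0.5774, -0.0228, 0.1213]
tool_rot: [3.112, -0.425, -0.008]
contact_force: [-0.8, -0.9, -0.2]
width: 0.0685
finger_force: 0.0
```

```bash
cat >> h.py <<'E'
def state():
    o=get_obs();y=cv2.Rodrigues(np.array(o['tool_rot'],float))[0][:,1]
    print('t',round(o['t'],2),'pos',np.round(o['tool_pos'],4),'yawY',round(np.degrees(np.arctan2(y[1],y[0])),2),'w',round(o['width'],4),'F',np.round(o['contact_force'],1),'ff',np.round(o['finger_force'],1),'j7',round(o['joints'][6],2))
E
python3 - <<'E'
from h import *
state()
c=camera_params('wrist');p,d=save('wrist','w1.png');W=cloud(d,c);np.savez('w1.npz',p=p,W=W)
print(c['fx'],c['k1'],np.round(c['pose'],3).tolist())
E
```

```text
t 4.3 pos [ 0.5774 -0.0228  0.1213] yawY -105.56 w 0.0685 F [-0.8 -0.9 -0.2] ff 0.0 j7 -1.95
325.6285283222396 -0.05398393303495912 [[-0.268, 0.92, 0.285, 0.649], [-0.963, -0.257, -0.078, -0.043], [0.002, -0.296, 0.955, 0.263], [0.0, 0.0, 0.0, 1.0]]
```

View pics/w1.png

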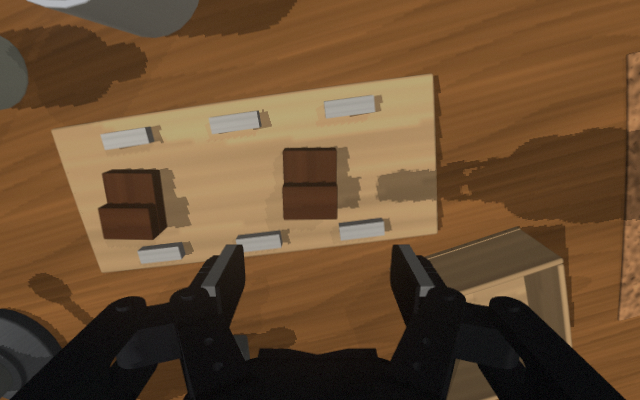

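The wrist view shows the offcuts at about (310,183) and (132,205), with the high step on the robot side, and all six stops clear. I'll check positions against the wrist depth.

```bash
cat >> h.py <<'E'
def rect(P):
    (c,s,a)=cv2.minAreaRect(P.astype(np.float32)*1000)
    if s[0]<s[1]: s=s[::-1];a+=90
    return np.round(c,1),np.round(s,1),round((a+90)%180-90,1)
def zone(W,x0,x1,y0,y1,z0,z1):
    return W[(W[...,0]>x0)&(W[...,0]<x1)&(W[...,1]>y0)&(W[...,1]<y1)&(W[...,2]>z0)&(W[...,2]<z1)]
def wood(p,W,zlo=.008,zhi=.017):
    h=cv2.cvtColor(p,cv2.COLOR_RGB2HSV)
    m=(W[...,2]>zlo)&(W[...,2]<zhi)
    n,l,s,_=cv2.connectedComponentsWithStats(m.astype(np.uint8)); k=1+np.argmax(s[1:,4]); return l==k
E
python3 - <<'E'
from h import *
D=np.load('w1.npz');W=D['W'];p=D['p']
q=W[wood(p,W)];print('stage',rect(q[:,:2]),np.median(q[:,2]))
for nm,zz in dict(Ahi=(.54,.65,-.07,.03,.033,.045),Aall=(.55,.64,-.06,.03,.024,.045),Bhi=(.55,.66,.07,.17,.033,.045),Ball=(.57,.65,.08,.16,.024,.045)).items():
    q=zone(W,*zz);print(nm,len(q),*rect(q[:,:2]),np.median(q[:,2]))
for y0,y1,x0,x1 in((-.09,-.03,.5,.57),(0,.06,.52,.57),(.08,.14,.54,.58),(-.09,-.03,.62,.67),(0,.06,.63,.67),(.08,.14,.64,.68)):
    q=zone(W,x0,x1,y0,y1,.0185,.025);print('stop',len(q),*rect(q[:,:2]),np.median(q[:,2]))
E
```

```text
stage (array([597.5,  28.7]), array([301.2, 130.7]), 82.0) 0.011932495581117503
Ahi 1898 [576.6 -17.1] [40.2 26.2] 74.8 0.037933427771091086
Aall 3740 [588.  -20.1] [50. 40.] -14.7 0.034204136257862366
Bhi 1787 [598.4 122.7] [41.  26.9] 74.2 0.0378524307360498
Ball 3640 [609.6 119.3] [50.4 41.2] -16.3 0.03232072305914374
stop 665 [536.8 -49.1] [36.1 12.9] 81.8 0.02097151183050766
stop 574 [549.3  35.1] [36.4 12.6] 81.4 0.020803788622551805
stop 590 [560.8 119.6] [36.7 13.1] 82.2 0.020953579958531213
stop 845 [634.1 -62.6] [35.6 12.2] 82.4 0.020911008524151287
stop 825 [646.1  21.4] [36.4 12.2] 81.6 0.02092099241659015
stop 781 [657.7 105.3] [37.7 12.4] 81.5 0.02089462401883599
```

Call:
play_rows(plan=[[0.8, [0.003, 0.005, -0.02], 0], [0.8, [0, 0, -0.02], 0], [0.8, [0, 0, -0.02], 0], [0.8, [0, 0, -0.01], 0], [0.8, [0, 0, 0], 0], [0.8, [0, 0, 0], 0], [0.8, [0, 0, 0], 0], [0.8, [0, 0, 0], 0]])

```text
t: 5.15
tool_pos: [0.5831, -0.0181, 0.0551]
tool_rot: [-3.112, 0.427, -0.003]
contact_force: [-0.4, -0.4, 0.4]
width: 0.0684
finger_force: 0.0
```

Call:
play_rows(plan=[[0.7, [-0.002, 0, -0.015], 0], [0.7, [0, 0, -0.015], 0], [0.7, [0, 0, -0.01], 0], [0.7, [0, 0, 0], 0], [0.2, [0, 0, 0], 0], [0.2, [0, 0, 0], 0], [0.2, [0, 0, 0], 0], [0.2, [0, 0, 0], 0]])

```text
t: 5.95
tool_pos: [0.581, -0.018, 0.0148]
tool_rot: [-3.112, 0.426, -0.002]
contact_force: [-0.5, 0.0, 5.5]
width: 0.0389
finger_force: 61.2
```

Call:
play_rows(plan=[[0.2, [0, 0, 0.03], 0], [0.2, [0, 0, 0.04], 0], [0.2, [-0.005, -0.003, 0.035], 0], [0.2, [-0.035, -0.022, 0], 0.07], [0.2, [-0.035, -0.022, 0], 0.07], [0.2, [-0.035, -0.022, 0], 0.07], [0.2, [-0.035, -0.022, 0], 0.07], [0.2, [-0.037, -0.024, 0], 0.07]])

```text
t: 6.75
tool_pos: [0.3971, -0.1336, 0.1192]
tool_rot: [3.139, 0.127, 0.001]
contact_force: [-0.7, -1.6, 0.4]
width: 0.039
finger_force: 60.4
```

Call:
play_rows(plan=[[0.2, [0, 0, 0], 0], [0.2, [0, 0, 0], 0], [0.2, [0, 0, 0], 0], [0.2, [0, 0, 0], 0], [0.2, [0, 0, 0], 0], [0.2, [0, 0, 0], 0], [0.2, [0, 0, 0], 0], [0.2, [0, 0, 0], 0]])

```text
t: 7.55
tool_pos: [0.3984, -0.1329, 0.1189]
tool_rot: [-3.139, -0.122, 0.0]
contact_force: [0.0, -0.2, -1.4]
width: 0.0386
finger_force: 60.5
```

Call:
play_rows(plan=[[0.2, [0, 0, -0.03], 0], [0.2, [0, 0, -0.03], 0], [0.2, [0, 0, -0.025], 0], [0.2, [0, 0, -0.01], 0], [0.2, [0, 0, 0], 0], [0.6, [0, 0, 0], 0], [0.6, [0, 0, 0], 0], [0.6, [0, 0, 0], 0]])

```text
t: 8.35
tool_pos: [0.3991, -0.1332, 0.025]
tool_rot: [3.139, 0.122, 0.003]
contact_force: [0.5, -0.0, 0.2]
width: 0.0516
finger_force: 0.0
```

Call:
play_rows(plan=[[0.6, [0, 0, 0.03], 0], [0.6, [0, 0, 0.04], 0], [0.6, [0.005, 0.005, 0.035], 0], [0.7, [0.03, 0.04, 0], -0.07], [0.7, [0.03, 0.04, 0], -0.07], [0.7, [0.03, 0.04, 0], -0.07], [0.7, [0.03, 0.04, 0], -0.07], [0.7, [0.03, 0.04, -0.02], -0.07]])

```text
t: 9.15
tool_pos: [0.5543, 0.0716, 0.1131]
tool_rot: [-3.11, 0.431, -0.009]
contact_force: [1.0, -0.5, 0.4]
width: 0.0596
finger_force: 0.0
```

Call:
play_rows(plan=[[0.7, [0.024, 0.025, 0], 0], [0.7, [0.024, 0.025, -0.01], 0], [0.7, [0, 0, -0.03], 0], [0.7, [0, 0, -0.03], 0], [0.7, [0, 0, -0.02], 0], [0.7, [0, 0, -0.006], 0], [0.7, [0, 0, 0], 0], [0.7, [0, 0, 0], 0]])

```text
t: 9.95
tool_pos: [0.6001, 0.1193, 0.0158]
tool_rot: [-3.112, 0.427, -0.003]
contact_force: [0.9, -0.7, -0.1]
width: 0.0595
finger_force: 0.0
```

Call:
play_rows(plan=[[0.2, [0, 0, 0], 0], [0.2, [0, 0, 0], 0], [0.2, [0, 0, 0], 0], [0.2, [0, 0, 0], 0], [0.2, [0, 0, 0.03], 0], [0.2, [0, 0, 0.04], 0], [0.2, [0, 0, 0.035], 0], [0.2, [0, 0, 0], 0]])

```text
t: 10.75
tool_pos: [0.6025, 0.1201, 0.1254]
tool_rot: [-3.109, 0.426, -0.014]
contact_force: [0.7, 1.4, -1.3]
width: 0.0388
finger_force: 60.5
```

Call:
play_rows(plan=[[0.2, [-0.022, -0.036, 0], 0.05], [0.2, [-0.022, -0.036, 0], 0.05], [0.2, [-0.022, -0.036, 0], 0.05], [0.2, [-0.022, -0.036, 0], 0.05], [0.2, [-0.022, -0.036, 0], 0.05], [0.2, [-0.022, -0.036, 0], 0.05], [0.2, [-0.02, -0.035, 0], 0.05], [0.2, [0, 0, 0], 0]])

```text
t: 11.55
tool_pos: [0.4437, -0.1373, 0.1194]
tool_rot: [3.137, 0.112, -0.004]
contact_force: [-0.2, -0.5, 0.6]
width: 0.0392
finger_force: 60.4
```

Call:
play_rows(plan=[[0.2, [0, 0, -0.02], 0], [0.2, [0, 0, -0.03], 0], [0.2, [0, 0, -0.03], 0], [0.2, [0, 0, -0.005], 0], [0.2, [0, 0, 0], 0], [0.6, [0, 0, 0], 0], [0.6, [0, 0, 0], 0], [0.6, [0, 0, 0], 0]])

```text
t: 12.35
tool_pos: [0.448, -0.1321, 0.0355]
tool_rot: [3.139, 0.122, 0.003]
contact_force: [-0.5, -0.1, 1.3]
width: 0.0514
finger_force: 0.0
```

Call:
play_rows(plan=[[0.7, [0, 0, 0.03], 0], [0.7, [0, 0, 0.04], 0], [0.7, [0, -0.005, 0.04], 0], [0.7, [0.008, -0.04, 0.01], -0.04], [0.7, [0.008, -0.04, 0.01], -0.04], [0.7, [0.008, -0.04, 0], -0.03], [0.7, [0.006, -0.03, 0], 0], [0.7, [0, 0, 0], 0]])

```text
t: 13.15
tool_pos: [0.477, -0.2921, 0.1651]
tool_rot: [3.138, -0.06, 0.002]
contact_force: [-0.6, -0.9, -0.2]
width: 0.0597
finger_force: 0.0
```

Run:
```python
from h import *
state()
c=camera_params('wrist');p,d=save('wrist','w2.png');W=cloud(d,c);np.savez('w2.npz',p=p,W=W)
m=(W[...,2]>.014)&(W[...,2]<.026)&(W[...,1]<-.27)&(W[...,1]>-.46)&(W[...,0]>.35)&(W[...,0]<.68)
n,l,s,_=cv2.connectedComponentsWithStats(m.astype(np.uint8))
for i in range(1,n):
    if s[i,4]>200: q=W[l==i];print('w',s[i,4],*rect(q[:,:2]),np.median(q[:,2]))
m=(W[...,2]>.001)&(W[...,2]<.0055)&(W[...,1]<-.27)&(W[...,1]>-.45); print('matz',np.median(W[m][:,2]))
c=camera_params('top');p,d=save('top','t2.png');W=cloud(d,c)
m=(W[...,2]>.013)&(W[...,2]<.026)&(W[...,1]<-.27)&(W[...,1]>-.46)&(W[...,0]>.35)&(W[...,0]<.68)
n,l,s,_=cv2.connectedComponentsWithStats(m.astype(np.uint8))
for i in range(1,n):
    if s[i,4]>50: q=W[l==i];print('t',s[i,4],*rect(q[:,:2]),np.median(q[:,2]))
```

```text
t 13.15 pos [ 0.477  -0.2921  0.1651] yawY -92.19 w 0.0597 F [-0.6 -0.9 -0.2] ff 0.0 j7 -1.22
w 3750 [ 572.  -362.2] [70.  36.8] -1.9 0.018765997365109394
w 2996 [ 487.7 -339.2] [70.2 36.4] -12.3 0.018895803156993712
matz 0.0028662775936554863
t 385 [ 573.2 -364. ] [68.2 37.9] -1.7 0.01947549439926677
t 120 [ 509.6 -344. ] [36.  30.2] 79.3 0.019774580306506362
```

View pics/w2.png

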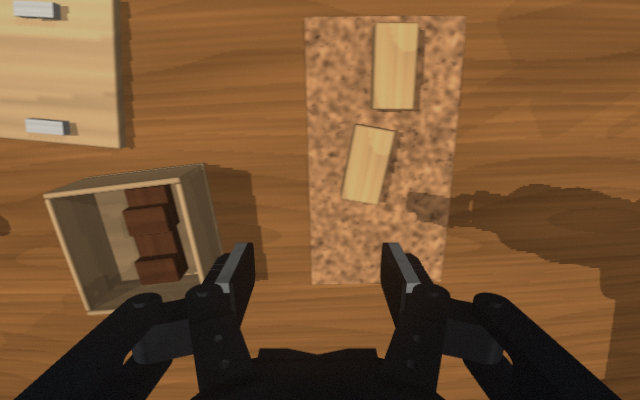

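The view shows both offcuts side by side in the bin near (152,235), and exactly two samples on the mat at (395,65) and (369,165).

Call:
play_rows(plan=[[0.7, [0.011, -0.047, 0], -0.09], [0.7, [0, 0, -0.03], -0.087], [0.7, [0, 0, -0.04], 0], [0.7, [0, 0, -0.04], 0], [0.7, [0, 0, -0.025], 0], [0.7, [0, 0, 0], 0], [0.7, [0, 0, 0], 0], [0.7, [0, 0, 0], 0]])

```text
t: 14.05
tool_pos: [0.4895, -0.3339, 0.0314]
tool_rot: [3.124, -0.327, 0.004]
contact_force: [0.6, -0.4, 0.7]
width: 0.0598
finger_force: 0.0
```

Call:
play_rows(plan=[[0.7, [-0.002, -0.005, -0.01], 0], [0.7, [0, 0, -0.014], 0], [0.7, [0, 0, 0], 0], [0.7, [0, 0, 0], 0], [0.1, [0, 0, 0], 0], [0.1, [0, 0, 0], 0], [0.1, [0, 0, 0], 0], [0.1, [0, 0, 0], 0]])

```text
t: 14.85
tool_pos: [0.4867, -0.3391, 0.006]
tool_rot: [3.124, -0.328, 0.002]
contact_force: [-0.8, 0.7, 4.4]
width: 0.0342
finger_force: 60.8
```

Call:
play_rows(plan=[[0.1, [0, 0, 0], 0], [0.1, [0, 0, 0.03], 0], [0.1, [0, 0, 0.04], 0], [0.1, [0, 0, 0.04], 0], [0.1, [0, 0, 0], 0], [0.1, [0, 0, 0], 0], [0.1, [0, 0, 0], 0], [0.1, [0, 0, 0], 0]])

```text
t: 15.65
tool_pos: [0.4853, -0.3383, 0.1139]
tool_rot: [-3.123, 0.328, 0.004]
contact_force: [0.4, -0.4, -0.6]
width: 0.0343
finger_force: 60.1
```

Call:
play_rows(plan=[[0.1, [0.012, 0.042, 0], 0.035], [0.1, [0.012, 0.042, 0], 0.035], [0.1, [0.012, 0.042, 0], 0], [0.1, [0.012, 0.042, 0], 0], [0.1, [0.012, 0.042, 0], 0], [0.1, [0.012, 0.042, 0], 0], [0.1, [0.012, 0.042, 0], 0], [0.1, [0.012, 0.042, 0], 0]])

```text
t: 16.45
tool_pos: [0.5818, -0.0012, 0.1143]
tool_rot: [3.134, -0.219, -0.003]
contact_force: [0.4, 0.5, -0.3]
width: 0.0349
finger_force: 60.1
```

Call:
play_rows(plan=[[0.1, [0.012, 0.042, 0], 0], [0.1, [0.008, 0.04, 0], 0], [0.1, [0.008, 0.03, 0], 0], [0.1, [0, 0, -0.03], 0], [0.1, [0, 0, -0.02], 0], [0.1, [0, 0, 0], 0], [0.1, [0, 0, 0], 0], [0.1, [0, 0, 0], 0]])

```text
t: 17.25
tool_pos: [0.6108, 0.109, 0.0663]
tool_rot: [-3.134, 0.219, -0.002]
contact_force: [0.0, -0.6, -0.2]
width: 0.0346
finger_force: 60.1
```

Run:
```python
from h import *
state()
c=camera_params('wrist');p,d=save('wrist','w3.png');W=cloud(d,c);np.savez('w3.npz',p=p,W=W)
o=get_obs()['tool_pos']
q=zone(W,o[0]-.06,o[0]+.06,o[1]-.05,o[1]+.05,o[2]+.006,o[2]+.02);print(len(q),rect(q[:,:2]),np.median(q[:,2]))
```

```text
t 17.25 pos [0.6108 0.109  0.0663] yawY -98.01 w 0.0346 F [ 0.  -0.6 -0.2] ff 60.1 j7 -2.07
12043 (array([612.5, 109. ]), array([70.2, 61.7]), -8.6) 0.07911462241715095
```

View pics/w3.png

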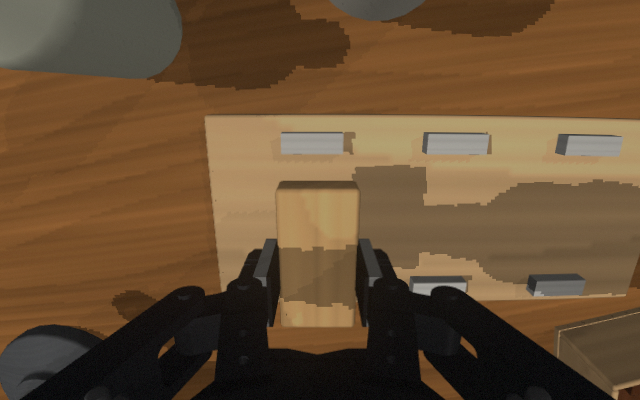

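The sample is held straight in the fingers at about (318,250), roughly over bay 2. Next I correct by a few millimetres, lower it and release.

Call:
play_rows(plan=[[0.1, [-0.003, 0.003, -0.015], 0], [0.1, [0, 0, -0.015], 0], [0.1, [0, 0, -0.015], 0], [0.1, [0, 0, 0], 0], [0.1, [0, 0, 0], 0], [0.1, [0, 0, 0], 0], [0.1, [0, 0, 0], 0], [0.1, [0, 0, 0], 0]])

```text
t: 18.1
tool_pos: [0.6076, 0.1122, 0.021]
tool_rot: [-3.134, 0.219, -0.001]
contact_force: [1.0, -0.4, -0.5]
width: 0.0344
finger_force: 60.1
```

Call:
play_rows(plan=[[0.1, [0, 0, -0.005], 0], [0.1, [0, 0, 0], 0], [0.1, [0, 0, 0], 0], [0.55, [0, 0, 0], 0], [0.55, [0, 0, 0], 0], [0.55, [0, 0, 0], 0], [0.55, [0, 0, 0.015], 0], [0.6, [0, 0, 0.03], 0]])

```text
t: 18.9
tool_pos: [0.6056, 0.1117, 0.0597]
tool_rot: [3.133, -0.218, -0.006]
contact_force: [0.6, 0.8, 1.0]
width: 0.051
finger_force: 0.0
```

Call:
play_rows(plan=[[0.6, [0, 0, 0.04], 0], [0.7, [0, -0.03, 0.04], 0], [0.7, [-0.008, -0.045, 0], 0.04], [0.7, [-0.008, -0.045, 0], 0.04], [0.7, [-0.008, -0.045, 0], 0.03], [0.7, [-0.008, -0.045, 0], 0], [0.7, [-0.008, -0.045, 0], 0], [0.7, [-0.005, -0.045, 0], 0]])

```text
t: 19.7
tool_pos: [0.5616, -0.1897, 0.1419]
tool_rot: [3.141, -0.046, 0.002]
contact_force: [0.9, -0.7, -1.2]
width: 0.0598
finger_force: 0.0
```

```bash
cat >> h.py <<'E'
def samples(cam,f=None,zone_='both'):
    c=camera_params(cam);p,d=save(cam,f or 'tmp.png');W=cloud(d,c)
    for nm,(z0,z1,x0,x1,y0,y1) in dict(mat=(.013,.026,.35,.68,-.46,-.27),stage=(.0235,.036,.5,.7,-.15,.2)).items():
        m=(W[...,2]>z0)&(W[...,2]<z1)&(W[...,1]<y1)&(W[...,1]>y0)&(W[...,0]>x0)&(W[...,0]<x1)
        n,l,s,_=cv2.connectedComponentsWithStats(m.astype(np.uint8))
        for i in range(1,n):
            if s[i,4]>100: q=W[l==i];print(cam,nm,s[i,4],*rect(q[:,:2]),np.median(q[:,2]))
    return p,W
E
python3 - <<'E'
from h import *
state(); samples('wrist'); samples('top'); samples('scene')
E
```

```text
t 19.7 pos [ 0.5616 -0.1897  0.1419] yawY -91.68 w 0.0598 F [ 0.9 -0.7 -1.2] ff 0.0 j7 -1.44
wrist mat 3418 [ 572.7 -361.9] [69.4 37.4] -1.4 0.01873729360659962
top stage 377 [608.5 110.3] [70.1 36.3] -7.8 0.02795920655085582
scene mat 313 [ 573.1 -361.1] [72.7 38.2] -3.3 0.019442893432484176
scene stage 390 [609.1 111.3] [72.1 36.7] -7.2 0.028916008732305487
```

Call:
play_rows(plan=[[0.7, [0.003, -0.045, 0], 0], [0.7, [0.003, -0.045, 0], 0], [0.7, [0.003, -0.045, 0], 0], [0.7, [0.002, -0.04, -0.02], 0], [0.7, [0, 0, -0.04], 0], [0.7, [0, 0, -0.04], 0], [0.7, [0, 0, 0], 0], [0.7, [0, 0, 0], 0]])

```text
t: 20.65
tool_pos: [0.5739, -0.3616, 0.0413]
tool_rot: [-3.14, 0.044, 0.0]
contact_force: [0.6, 0.5, 0.8]
width: 0.0598
finger_force: 0.0
```

Call:
play_rows(plan=[[0.7, [-0.002, 0, -0.02], 0], [0.7, [0, 0, -0.015], 0], [0.7, [0, 0, 0], 0], [0.7, [0, 0, 0], 0], [0.1, [0, 0, 0], 0], [0.1, [0, 0, 0], 0], [0.1, [0, 0, 0], 0], [0.1, [0, 0, 0], 0]])

```text
t: 21.45
tool_pos: [0.5722, -0.3634, 0.0069]
tool_rot: [3.14, -0.046, 0.003]
contact_force: [-1.3, 0.4, 7.3]
width: 0.0341
finger_force: 60.9
```

Call:
play_rows(plan=[[0.1, [0, 0, 0], 0], [0.1, [0, 0, 0.03], 0], [0.1, [0, 0, 0.04], 0], [0.1, [0, 0, 0.04], 0], [0.1, [0, 0.03, 0], -0.04], [0.1, [0.002, 0.045, 0], -0.04], [0.1, [0.002, 0.045, 0], -0.03], [0.1, [0.002, 0.045, 0], 0]])

```text
t: 22.25
tool_pos: [0.5772, -0.1963, 0.1161]
tool_rot: [3.134, -0.221, 0.001]
contact_force: [0.4, -0.4, -0.5]
width: 0.0344
finger_force: 60.1
```

Call:
play_rows(plan=[[0.1, [0.002, 0.045, 0], 0], [0.1, [0.002, 0.045, 0], 0], [0.1, [0.002, 0.045, 0], 0], [0.1, [0, 0.005, -0.03], 0], [0.1, [0, 0, -0.03], 0], [0.1, [0, 0, 0], 0], [0.1, [0, 0, 0], 0], [0.1, [0, 0, 0], 0]])

```text
t: 23.05
tool_pos: [0.5843, -0.0585, 0.057]
tool_rot: [3.134, -0.22, 0.003]
contact_force: [0.0, -0.5, -0.9]
width: 0.0342
finger_force: 60.1
```

Run:
```python
from h import *
state()
c=camera_params('wrist');p,d=save('wrist','w4.png');W=cloud(d,c)
o=get_obs()['tool_pos']
q=zone(W,o[0]-.06,o[0]+.06,o[1]-.05,o[1]+.05,o[2]+.006,o[2]+.02);print(len(q),rect(q[:,:2]),np.median(q[:,2]))
samples('scene')
```

```text
t 23.05 pos [ 0.5843 -0.0585  0.057 ] yawY -98.03 w 0.0342 F [ 0.  -0.5 -0.9] ff 60.1 j7 -1.78
11849 (array([584.8, -58.5]), array([69.9, 61.6]), -8.0) 0.06902494269737758
scene stage 385 [606.5 111.7] [79.2 36.1] -7.5 0.029225242804709062
```

Call:
play_rows(plan=[[0.1, [0.001, 0.003, -0.015], 0], [0.1, [0, 0, -0.015], 0], [0.1, [0, 0, -0.007], 0], [0.1, [0, 0, 0], 0], [0.1, [0, 0, 0], 0], [0.1, [0, 0, 0], 0], [0.1, [0, 0, 0], 0], [0.1, [0, 0, 0], 0]])

```text
t: 23.95
tool_pos: [0.5845, -0.0549, 0.0189]
tool_rot: [3.134, -0.219, 0.001]
contact_force: [-0.7, 0.1, -0.5]
width: 0.0345
finger_force: 60.1
```

Call:
play_rows(plan=[[0.1, [0, -0.001, -0.003], 0], [0.1, [0, 0, 0], 0], [0.1, [0, 0, 0], 0], [0.55, [0, 0, 0], 0], [0.55, [0, 0, 0], 0], [0.55, [0, 0, 0], 0], [0.55, [0, 0, 0.02], 0], [0.6, [0, 0, 0.04], 0]])

```text
t: 24.75
tool_pos: [0.5818, -0.0559, 0.0733]
tool_rot: [3.134, -0.218, -0.01]
contact_force: [0.1, -0.2, -0.3]
width: 0.0513
finger_force: 0.0
```

Call:
play_rows(plan=[[0.6, [-0.01, 0, 0.04], 0], [0.6, [-0.01, 0, 0.04], 0], [0.6, [-0.01, 0, 0.04], 0], [0.6, [-0.01, 0, 0.04], 0], [0.6, [-0.01, 0.02, 0.04], 0], [0.6, [-0.01, 0.03, 0.04], 0], [0.6, [-0.01, 0.03, 0.04], 0], [0.6, [0, 0, 0], 0]])

```text
t: 25.55
tool_pos: [0.5155, 0.0281, 0.3596]
tool_rot: [-3.131, 0.208, -0.014]
contact_force: [0.1, 0.9, -0.2]
width: 0.0514
finger_force: 0.0
```

Run:
```python
from h import *
state()
p1,W1=samples('top','t5.png'); p2,W2=samples('scene','s5.png')
np.savez('lamp.npz',p1=p1,W1=W1,p2=p2,W2=W2)
for p,W in((p1,W1),(p2,W2)):
    q=zone(W,.3,.75,.22,.55,.06,.3); pv=np.array([.487,.33])
    for z0 in np.arange(.06,.3,.02):
        k=q[(q[:,2]>=z0)&(q[:,2]<z0+.02)]
        if len(k)>8: print(round(z0,2),len(k),rect(k[:,:2]),np.round(k.max(0),3))
    # foot
    k=zone(W,.3,.7,.22,.5,.024,.036);print('foot',len(k),rect(k[:,:2]))
    # far points
    k=q[q[:,0]>.545];print('handle',len(k),k.mean(0),k.min(0),k.max(0))
c=camera_params('wrist');p,d=save('wrist','w5.png')
a=cv2.resize(p1[180:310,100:240],None,fx=3,fy=3); b=cv2.resize(p2[140:260,420:520],None,fx=3.25,fy=3.25)
im=np.zeros((400,760,3),np.uint8); im[:a.shape[0],:a.shape[1]]=a; im[:b.shape[0],425:425+b.shape[1]]=b
cv2.imwrite('pics/lamp.png',im[:,:,::-1])
```

```text
t 25.55 pos [0.5155 0.0281 0.3596] yawY -97.61 w 0.0514 F [ 0.1  0.9 -0.2] ff 0.0 j7 -1.89
scene stage 352 [585.2 -56. ] [72.5 36.9] -7.7 0.028787620755121313
scene stage 391 [608.7 111.5] [73.8 36.5] -8.2 0.029019240463412865
0.08 12 (array([733.5, 222.9]), array([27.9,  2.8]), 7.5) [0.747 0.224 0.099]
0.1 13 (array([616.6, 256. ]), array([263.3,  23.3]), -20.0) [0.744 0.312 0.12 ]
0.12 36 (array([501.1, 302.9]), array([30.7, 17.6]), -67.7) [0.515 0.316 0.138]
0.14 42 (array([503.5, 332.8]), array([166. ,  96.8]), -5.9) [0.591 0.384 0.16 ]
0.16 505 (array([504.7, 336. ]), array([172.3, 115.3]), -4.8) [0.594 0.396 0.18 ]
0.18 631 (array([495.2, 348.1]), array([156.7, 111.2]), 51.0) [0.584 0.393 0.2  ]
0.2 683 (array([472.8, 328.2]), array([85.9, 53. ]), 17.9) [0.51  0.362 0.213]
foot 98 (array([494.4, 323.8]), array([69.6, 45.5]), 21.6)
handle 211 [0.58597053 0.35744022 0.16495526] [0.54620294 0.22003473 0.08647184] [0.74742978 0.38664534 0.1822658 ]
0.06 45 (array([616.5, 278.7]), array([284.8,  20.5]), -25.0) [0.75  0.348 0.079]
0.08 71 (array([616.4, 280.6]), array([286. ,  21.7]), -24.1) [0.749 0.349 0.1  ]
0.1 89 (array([592.6, 273.6]), array([322.7,  75.7]), -31.1) [0.749 0.389 0.12 ]
0.12 142 (array([487. , 339.7]), array([106.7,  19.5]), -68.1) [0.515 0.391 0.14 ]
0.14 136 (array([522.9, 338.1]), array([139.8, 101.1]), -2.1) [0.594 0.39  0.16 ]
0.16 634 (array([521.5, 336.1]), array([141.7, 117.5]), -5.7) [0.596 0.399 0.18 ]
0.18 647 (array([504.2, 336.3]), array([158.6, 111.7]), -6.3) [0.589 0.396 0.2  ]
0.2 577 (array([474.3, 331.4]), array([84.8, 52.3]), 18.8) [0.513 0.361 0.214]
foot 204 (array([485.2, 338.7]), array([76.6, 64.2]), -28.5)
handle 288 [0.60121344 0.3503969  0.16018496] [0.54510923 0.22032233 0.06800715] [0.74986219 0.38822271 0.18284732]
```

View pics/lamp.png

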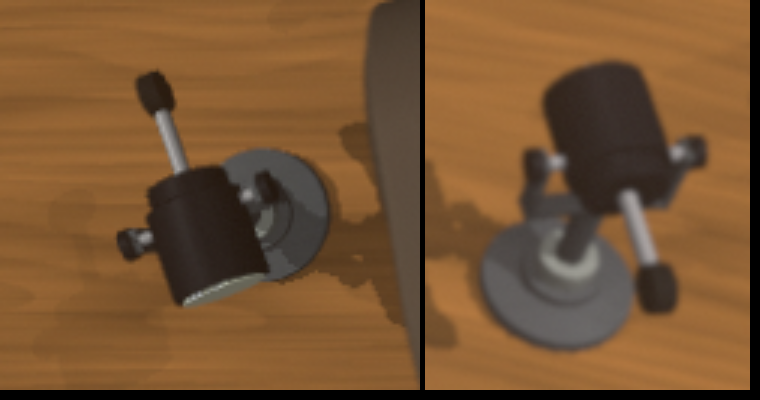

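The crop shows the handle at (155,93) on the left and (657,285) on the right, with the lens facing the bench's near edge. Scene view puts both samples centred in bays 0 and 2.

```bash
cat >> h.py <<'E'
def lampfit(W,x0,x1,y0,y1):
    "least squares: head cylinder (r36, -58..30) seen from above; returns pivot xy, yaw, tilt"
    from scipy.optimize import least_squares
    q=zone(W,x0,x1,y0,y1,.12,.29)
    def sd(P):
        px,py,yaw,t=P
        R=cv2.Rodrigues(np.array([0,0,yaw]))[0]@cv2.Rodrigues(np.array([0,t,0.]))[0]
        L=(q-[px,py,.17])@R
        r=np.hypot(L[:,1],L[:,2]); ax=L[:,0]
        def box(a,b): return np.hypot(np.maximum(a,0),np.maximum(b,0))+np.minimum(np.maximum(a,b),0)
        cyl=box(r-.036,np.abs(ax+.014)-.044)
        hd=box(np.hypot(ax-.1,L[:,2])-.017,np.abs(L[:,1])-.008)
        st=box(r-.006,np.abs(ax-.065)-.035)
        return np.minimum(np.minimum(np.abs(cyl),np.abs(hd)),np.abs(st))
    best=None
    for yaw in np.radians(np.arange(-180,180,20)):
        for t in(0,.4):
            s=least_squares(sd,[.4867,.3346,yaw,t],loss='soft_l1',f_scale=.003)
            if best is None or s.cost<best.cost: best=s
    P=best.x;b=np.array([.5977,.0282,.012])
    R=cv2.Rodrigues(np.array([0,0,P[2]]))[0]@cv2.Rodrigues(np.array([0,P[3],0.]))[0]
    print('pivot',np.round(P[:2],4),'yaw',round(np.degrees(P[2]),1),'tilt',round(P[3],3),'med',np.median(sd(P)),'bay1 in lamp',np.round((b-[P[0],P[1],.17])@R,3),'handle',np.round([P[0],P[1],.17]+R@[.1,0,0],4))
E
python3 - <<'E'
from h import *
D=np.load('lamp.npz')
for k in('W1','W2'): lampfit(D[k],.35,.66,.24,.48)
E
```

```text
pivot [0.4839 0.3374] yaw 21.8 tilt 0.076 med 0.00119161274226786 bay1 in lamp [ 0.003 -0.329 -0.158] handle [0.5765 0.3745 0.1624]
pivot [0.4849 0.3384] yaw 22.0 tilt 0.077 med 0.0014983519567229424 bay1 in lamp [ 0.    -0.33  -0.158] handle [0.5773 0.3758 0.1623]
```

Call:
play_rows(plan=[[0.6, [0.008, 0.043, -0.007], 0.065], [0.6, [0.008, 0.043, -0.007], 0.065], [0.6, [0.008, 0.043, -0.007], 0.065], [0.6, [0.008, 0.043, -0.007], 0.065], [0.6, [0.008, 0.043, -0.007], 0.065], [0.6, [0.008, 0.043, -0.007], 0.065], [0.6, [0.008, 0.044, -0.007], 0.065], [0.6, [0.006, 0.044, -0.007], 0.065]])

```text
t: 26.5
tool_pos: [0.5776, 0.3685, 0.2949]
tool_rot: [3.082, 0.594, -0.004]
contact_force: [-0.3, 0.1, -0.4]
width: 0.0509
finger_force: 0.0
```

Call:
play_rows(plan=[[0.6, [0, 0, 0], 0], [0.6, [0, 0, 0], 0], [0.6, [0, 0, -0.02], 0], [0.6, [0, 0, -0.02], 0], [0.6, [0, 0, 0], 0], [0.6, [0, 0, 0], 0], [0.6, [0, 0, 0], 0], [0.6, [0, 0, 0], 0]])

```text
t: 27.3
tool_pos: [0.5772, 0.3688, 0.2591]
tool_rot: [-3.084, -0.593, -0.003]
contact_force: [-0.2, 0.2, 1.0]
width: 0.051
finger_force: 0.0
```

Run:
```python
from h import *
state()
c=camera_params('wrist');p,d=save('wrist','w6.png');W=cloud(d,c)
lampfit(W,.35,.66,.24,.48)
```

```text
t 27.3 pos [0.5772 0.3688 0.2591] yawY -68.23 w 0.051 F [-0.2  0.2  1. ] ff 0.0 j7 -1.98
pivot [0.5033 0.3402] yaw 22.5 tilt -0.932 med 0.010136106529011372 bay1 in lamp [-0.146 -0.324 -0.068] handle [0.5584 0.3631 0.2503]
```

View pics/w6.png

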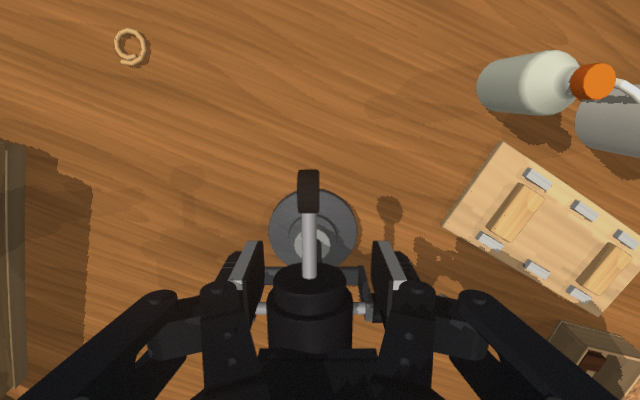

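The handle is at (308,190), just left of the finger midline, and there is free space on both sides. The wrist depth fit is spoiled by the fingers, so I use the top and scene fit.

Call:
play_rows(plan=[[0.6, [0, 0.006, -0.02], 0], [0.6, [0, 0, -0.035], 0], [0.6, [0, 0, -0.035], 0], [0.6, [0, 0, -0.02], 0], [0.6, [0, 0, 0], 0], [0.6, [0, 0, 0], 0], [0.6, [0, 0, 0], 0], [0.6, [0, 0, 0], 0]])

```text
t: 28.15
tool_pos: [0.5774, 0.3756, 0.1498]
tool_rot: [-3.084, -0.594, -0.004]
contact_force: [0.0, -0.0, 0.8]
width: 0.0511
finger_force: 0.0
```

Call:
play_rows(plan=[[0, [0, 0, 0], 0], [0, [0, 0, 0], 0], [0, [0, 0, 0], 0], [0, [0, 0, 0], 0], [0, [0, 0, 0], 0], [0, [0, 0, 0], 0], [0, [0, 0, 0], 0], [0, [0, 0, 0], 0]])

```text
t: 28.95
tool_pos: [0.5767, 0.3752, 0.1482]
tool_rot: [-3.084, -0.594, -0.001]
contact_force: [-0.1, 1.7, 5.0]
width: 0.0149
finger_force: 61.0
```

Run:
```python
from h import *
state()
# handle arc plan: swivel 1.54 over 16 rows, tilt spread
P=np.array([.4844,.338]);y0=np.radians(22.0);t0=-.077
f=lambda s:np.r_[P+.1*np.cos(t0+(.447-t0)*s)*np.array([np.cos(y0+1.54*s),np.sin(y0+1.54*s)]),.17+.1*np.sin(t0+(.447-t0)*s)]
s=np.linspace(0,1,17);A=np.array([f(x) for x in s]);print(np.round(A[0],4),np.round(A[-1],4));print(np.round(np.diff(A,axis=0),4).tolist())
```

```text
t 28.95 pos [0.5767 0.3752 0.1482] yawY -68.19 w 0.0149 F [-0.1  1.7  5. ] ff 61.0 j7 -2.02
[0.5768 0.3753 0.1623] [0.4532 0.4226 0.2132]
[[-0.0038, 0.0088, 0.0033], [-0.0048, 0.0084, 0.0033], [-0.0056, 0.0078, 0.0033], [-0.0064, 0.0071, 0.0033], [-0.0072, 0.0064, 0.0033], [-0.0078, 0.0056, 0.0033], [-0.0083, 0.0047, 0.0032], [-0.0087, 0.0038, 0.0032], [-0.009, 0.0028, 0.0032], [-0.0092, 0.0018, 0.0032], [-0.0093, 0.0008, 0.0032], [-0.0092, -0.0002, 0.0031], [-0.0091, -0.0012, 0.0031], [-0.0088, -0.0022, 0.0031], [-0.0084, -0.0031, 0.003], [-0.0079, -0.0039, 0.003]]
```

Gripped right at the predicted handle centre. Now I follow the arc.

Call:
play_rows(plan=[[0, [-0.004, 0.009, 0.003], 0.096], [0, [-0.005, 0.008, 0.003], 0.096], [0, [-0.006, 0.008, 0.003], 0.096], [0, [-0.006, 0.007, 0.003], 0.096], [0, [-0.007, 0.006, 0.004], 0.096], [0, [-0.008, 0.006, 0.003], 0.096], [0, [-0.008, 0.005, 0.003], 0.096], [0, [-0.009, 0.004, 0.003], 0.096]])

```text
t: 29.75
tool_pos: [0.5239, 0.426, 0.1709]
tool_rot: [2.632, 1.71, -0.004]
contact_force: [3.5, -3.4, -6.7]
width: 0.0155
finger_force: 58.6
```

Call:
play_rows(plan=[[0, [0, 0, 0], 0], [0, [0, 0, 0], 0], [0, [0, 0, 0], 0], [0, [0, 0, 0], 0], [0, [0, 0, 0], 0], [0, [0, 0, 0], 0], [0, [0, 0, 0], 0], [0, [0, 0, 0], 0]])

```text
t: 30.55
tool_pos: [0.5238, 0.4259, 0.1713]
tool_rot: [2.637, 1.703, -0.005]
contact_force: [1.4, -5.5, -8.3]
width: 0.015
finger_force: 58.8
```

Call:
play_rows(plan=[[0, [-0.009, 0.003, 0.004], 0.096], [0, [-0.009, 0.002, 0.004], 0.096], [0, [-0.009, 0.001, 0.004], 0.096], [0, [-0.009, 0, 0.004], 0.096], [0, [-0.009, -0.001, 0.004], 0.096], [0, [-0.009, -0.002, 0.003], 0.096], [0, [-0.009, -0.003, 0.003], 0.096], [0, [-0.008, -0.004, 0.003], 0.096]])

```text
t: 31.35
tool_pos: [0.4555, 0.4195, 0.1997]
tool_rot: [1.804, 2.566, -0.007]
contact_force: [12.7, -9.1, -15.9]
width: 0.015
finger_force: 58.9
```

Call:
play_rows(plan=[[0, [0, 0, 0], 0], [0, [0, 0, 0], 0], [0, [0, 0, 0], 0], [0, [0, 0, 0], 0], [0, [0, 0, 0], 0], [0, [0, 0, 0], 0], [0, [0, 0, 0], 0], [0, [0, 0, 0], 0]])

```text
t: 32.15
tool_pos: [0.4557, 0.4195, 0.1999]
tool_rot: [1.809, 2.562, -0.007]
contact_force: [9.4, -10.4, -9.6]
width: 0.0151
finger_force: 60.2
```

Run:
```python
from h import *
state()
for n in('top','scene'):
    c=camera_params(n);p,d=save(n,n+'7.png');W=cloud(d,c);lampfit(W,.38,.6,.24,.41)
```

```text
t 32.15 pos [0.4557 0.4195 0.1999] yawY 19.54 w 0.0151 F [  9.4 -10.4  -9.6] ff 60.2 j7 -0.85
pivot [0.4872 0.3333] yaw 118.7 tilt -0.632 med 0.004128264836336146 bay1 in lamp [-0.352  0.05   0.062] handle [0.4484 0.404  0.2291]
pivot [0.4872 0.3348] yaw 122.7 tilt -0.708 med 0.005095077894496067 bay1 in lamp [-0.344  0.073  0.086] handle [0.4462 0.3987 0.235 ]
```

Call:
play_rows(plan=[[0.5, [0, 0, 0], 0], [0.5, [0, 0, 0], 0], [0.5, [0, 0, 0], 0], [0.5, [0, 0, 0], 0], [0.5, [0, 0, 0.02], 0], [0.5, [0, 0, 0.04], 0], [0.5, [0, 0, 0.04], 0], [0.5, [0, 0, 0.03], 0]])

```text
t: 33.05
tool_pos: [0.4523, 0.4248, 0.3348]
tool_rot: [-1.805, -2.571, -0.004]
contact_force: [0.9, 0.3, -0.2]
width: 0.0426
finger_force: 0.0
```

Call:
play_rows(plan=[[0.2, [0.01, -0.04, 0.01], -0.1], [0.2, [0.01, -0.04, 0.01], -0.1], [0.2, [0.01, -0.04, 0], -0.1], [0.1, [0.01, -0.04, 0], -0.1], [0, [0.01, -0.04, 0], -0.1], [0, [0.01, -0.04, 0], -0.1], [0, [0.005, -0.04, 0], -0.1], [0, [0, 0, 0], 0]])

```text
t: 33.85
tool_pos: [0.5191, 0.1377, 0.3519]
tool_rot: [2.586, 1.779, -0.002]
contact_force: [0.7, -0.2, -0.6]
width: 0.0001
finger_force: 0.0
```

Run:
```python
from h import *
state()
for n in('top','scene'):
    p,W=samples(n,n+'8.png');lampfit(W,.35,.6,.24,.46)
    q=zone(W,.36,.5,.06,.17,.06,.1);print('ball',len(q),rect(q[:,:2]),q.mean(0),q[:,2].max())
    q=zone(W,.38,.48,-.18,-.08,.02,.055);print('offcuts in bin',len(q),rect(q[:,:2]))
```

```text
t 33.85 pos [0.5191 0.1377 0.3519] yawY -20.96 w 0.0001 F [ 0.7 -0.2 -0.6] ff 0.0 j7 -0.88
top stage 376 [608.7 110.5] [70.3 36.7] -8.6 0.02807971526883568
top stage 377 [585.  -57.3] [70.3 36. ] -8.2 0.028122592685638326
pivot [0.4731 0.4087] yaw 39.9 tilt 1.265 med 0.00045375572114257634 bay1 in lamp [ 0.106 -0.372 -0.189] handle [0.4962 0.428  0.0746]
ball 88 (array([452.4, 107.9]), array([23.8, 23.8]), -46.8) [0.45294751 0.10767399 0.08393081] 0.09226920278242057
offcuts in bin 461 (array([ 431.1, -133.3]), array([96.4, 43.6]), 1.2)
scene stage 347 [585.9 -55.8] [69.9 35.8] -8.3 0.028859240826957122
scene stage 388 [609.1 111.4] [72.1 36.6] -7.5 0.02915545296231159
pivot [0.4863 0.338 ] yaw 110.9 tilt -0.456 med 0.001433217693050777 bay1 in lamp [-0.365  0.007  0.003] handle [0.4542 0.4219 0.214 ]
ball 81 (array([454. , 109.5]), array([22.8, 20.9]), 62.7) [0.45606189 0.10982617 0.0828052 ] 0.09077187011484122
offcuts in bin 321 (array([ 420.9, -144.8]), array([82.9, 65.6]), 1.4)
```

View pics/scene8.png

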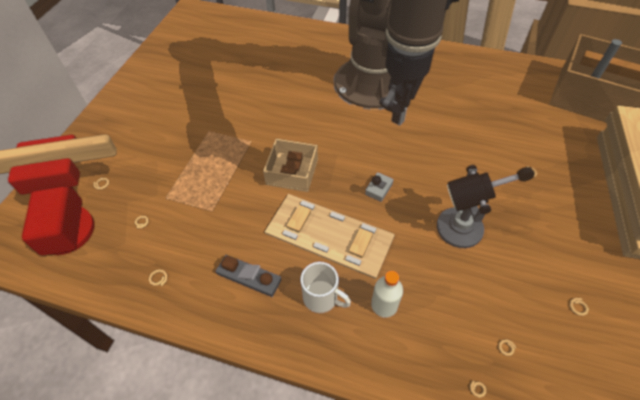

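The scene view shows both samples in the bays (298,218) and (360,240), the offcuts in the bin at (290,162), the lamp aimed at the stage and the lever still off at (377,181). Next is the switch.

Call:
play_rows(plan=[[0, [-0.011, -0.02, -0.04], 0.06], [0, [-0.011, -0.02, -0.04], 0.055], [0, [0, 0, -0.045], 0], [0, [0, 0, -0.045], 0], [0, [0, 0, -0.045], 0], [0, [0, 0, -0.04], 0], [0, [0, 0, 0], 0], [0, [0, 0, 0], 0]])

```text
t: 34.75
tool_pos: [0.4955, 0.1057, 0.0976]
tool_rot: [-2.467, -1.943, 0.0]
contact_force: [0.2, 0.5, 1.1]
width: -0.0001
finger_force: 0.0
```

Run:
```python
from h import *
state()
```

```text
t 34.75 pos [0.4955 0.1057 0.0976] yawY -13.54 w -0.0001 F [0.2 0.5 1.1] ff 0.0 j7 -0.89
```

Call:
play_rows(plan=[[0, [0.003, -0.007, 0], 0], [0, [0, 0, -0.02], 0], [0, [0, 0, -0.014], 0], [0, [-0.01, 0.0025, 0], 0], [0, [-0.01, 0.0025, 0], 0], [0, [-0.01, 0.0025, 0], 0], [0, [-0.01, 0.0025, 0], 0], [0, [0, 0, 0], 0]])

```text
t: 35.55
tool_pos: [0.457, 0.1075, 0.0634]
tool_rot: [2.469, 1.943, -0.001]
contact_force: [0.1, -0.1, -0.0]
width: 0.0005
finger_force: 0.0
```

Call:
play_rows(plan=[[0, [-0.01, 0.0025, 0], 0], [0, [-0.01, 0.0025, 0], 0], [0, [-0.008, 0.002, 0], 0], [0, [0, 0, 0], 0], [0, [0, 0, 0], 0], [0, [0, 0, 0], 0], [0, [0, 0, 0], 0], [0, [0, 0, 0], 0]])

```text
t: 36.35
tool_pos: [0.4308, 0.1139, 0.0628]
tool_rot: [-2.471, -1.94, 0.0]
contact_force: [-0.7, -0.1, 0.9]
width: -0.0001
finger_force: 0.0
```

Run:
```python
from h import *
state()
for n in('scene','top'):
    c=camera_params(n);p,d=save(n,n+'9.png');W=cloud(d,c)
    m=(W[...,0]>.36)&(W[...,0]<.5)&(W[...,1]>.06)&(W[...,1]<.17)&(W[...,2]>.06)&(W[...,2]<.1); q=W[m]
    print(n,len(q),rect(q[:,:2]),q.mean(0) if len(q) else 0)
    if n=='scene': a=cv2.resize(p[130:230,320:460],None,fx=4,fy=4); cv2.imwrite('pics/sw9.png',a[:,:,::-1])
```

```text
t 36.35 pos [0.4308 0.1139 0.0628] yawY -13.72 w -0.0001 F [-0.7 -0.1  0.9] ff 0.0 j7 -1.0
scene 69 (array([423.3, 122.8]), array([52.4, 16.5]), -28.1) [0.42846411 0.1213661  0.08218392]
top 0 (array([0., 0.]), array([0., 0.]), 0.0) 0
```

View pics/sw9.png

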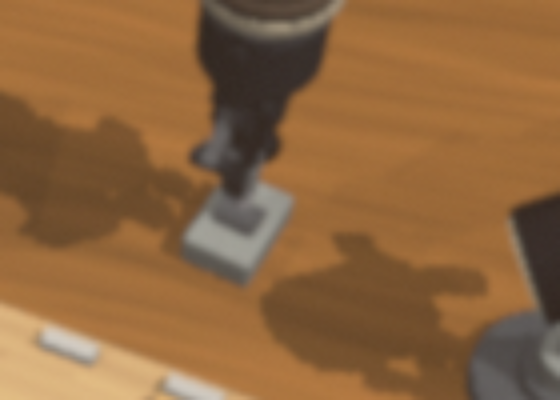

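The fingers are at (240,180), above the housing, with the lever being pushed ahead of them out of sight. I continue in steps.

Call:
play_rows(plan=[[0, [-0.007, 0.002, 0], 0], [0, [-0.006, 0.0015, 0], 0], [0, [0, 0, 0], 0], [0, [0, 0, 0], 0], [0, [0, 0, 0], 0], [0, [0, 0, 0], 0], [0, [0, 0, 0], 0], [0, [0, 0, 0], 0]])

```text
t: 37.25
tool_pos: [0.4203, 0.1174, 0.0637]
tool_rot: [2.47, 1.938, 0.007]
contact_force: [10.8, -4.1, -2.4]
width: -0.0004
finger_force: 5.4
```

Call:
play_rows(plan=[[0, [0.015, -0.004, 0], 0], [0, [0.02, -0.005, 0.01], 0], [0, [0.01, -0.003, 0.04], 0], [0, [0, 0, 0.05], 0], [0, [0, 0, 0.05], 0], [0, [0, -0.03, 0.04], 0], [0, [0, -0.04, 0.03], 0], [0, [0, 0, 0], 0]])

```text
t: 38.05
tool_pos: [0.4641, 0.0308, 0.2864]
tool_rot: [2.473, 1.929, 0.005]
contact_force: [0.5, 0.1, -0.5]
width: 0.0001
finger_force: 0.0
```

Run:
```python
from h import *
state()
for n in('scene','top'):
    p,W=samples(n,n+'10.png'); lampfit(W,.35,.6,.24,.46)
    q=zone(W,.36,.5,.06,.17,.06,.1); print(n,'ball',len(q),rect(q[:,:2]),q.mean(0) if len(q) else 0)
    if n=='scene': a=cv2.resize(p[110:290,240:540],None,fx=2.5,fy=2.5); cv2.imwrite('pics/s10c.png',a[:,:,::-1])
```

```text
t 38.05 pos [0.4641 0.0308 0.2864] yawY -14.09 w 0.0001 F [ 0.5  0.1 -0.5] ff 0.0 j7 -0.55
scene stage 352 [576.7 -55.1] [88.9 36.7] -7.3 0.029166554607985673
scene stage 400 [618.7 123.9] [73.2 36.6] -18.5 0.028979156826618946
pivot [0.4863 0.3381] yaw 111.0 tilt -0.456 med 0.001407733816945938 bay1 in lamp [-0.365  0.007  0.003] handle [0.4542 0.4219 0.214 ]
scene ball 88 (array([398.2, 124.2]), array([25.9, 21.2]), -76.0) [0.40071639 0.12341793 0.0800872 ]
top stage 382 [619.3 121.9] [73.4 35.8] -18.1 0.028087406656752245
top stage 376 [584.7 -57.2] [70.  35.8] -7.8 0.028193342653324627
pivot [0.4872 0.3383] yaw 111.1 tilt -0.452 med 0.001272137008341348 bay1 in lamp [-0.365  0.009  0.002] handle [0.4548 0.4222 0.2137]
top ball 0 (array([0., 0.]), array([0., 0.]), 0.0) 0
```

View pics/s10c.png

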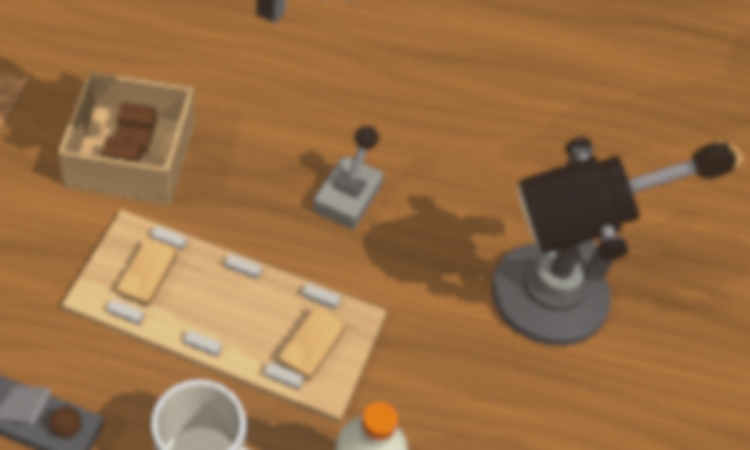

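The crop shows the lever thrown over, with its ball at (366,137), and the lamp aimed. The sample in bay 2, at (311,340), has been knocked out of line to (0.619, 0.122) at about −18°. I'll regrasp it and put it back.

Call:
play_rows(plan=[[0.3, [0.02, 0.012, 0], -0.125], [0.6, [0.02, 0.012, 0], -0.125], [0.65, [0.02, 0.012, 0], -0.125], [0.65, [0.02, 0.012, 0], -0.125], [0.65, [0.02, 0.012, 0], -0.125], [0.65, [0.02, 0.012, -0.02], -0.125], [0.65, [0.02, 0.012, -0.02], -0.125], [0.65, [0.015, 0.008, -0.02], -0.125]])

```text
t: 38.95
tool_pos: [0.617, 0.1307, 0.2202]
tool_rot: [-3.098, -0.516, 0.004]
contact_force: [0.5, 0.1, 0.2]
width: 0.0555
finger_force: 0.0
```

Call:
play_rows(plan=[[0.65, [0, 0, -0.02], -0.125], [0.65, [0, 0, -0.02], -0.125], [0.65, [0, 0, -0.02], -0.125], [0.65, [0, 0, -0.02], -0.125], [0.65, [0, 0, -0.02], -0.125], [0.65, [0, 0, 0], -0.02], [0.65, [0, 0, 0], 0], [0.65, [0, 0, 0], 0]])

```text
t: 39.75
tool_pos: [0.6177, 0.1285, 0.1235]
tool_rot: [-3.103, 0.484, -0.001]
contact_force: [-0.2, -0.5, -0.1]
width: 0.0556
finger_force: 0.0
```

Run:
```python
from h import *
state(); samples('wrist','w11.png')
```

```text
t 39.75 pos [0.6177 0.1285 0.1235] yawY -107.73 w 0.0556 F [-0.2 -0.5 -0.1] ff 0.0 j7 -2.31
wrist stage 4103 [585.2 -55.1] [70.3 37.8] -7.7 0.02774511997758128
wrist stage 4060 [617.6 123.8] [69.6 36.1] -17.6 0.027951025071518962
```

Call:
play_rows(plan=[[0.65, [0, -0.005, -0.02], 0], [0.65, [0, 0, -0.03], 0], [0.65, [0, 0, -0.03], 0], [0.65, [0, 0, -0.015], 0], [0.65, [0, 0, 0], 0], [0.65, [0, 0, 0], 0], [0.65, [0, 0, 0], 0], [0.65, [0, 0, 0], 0]])

```text
t: 40.6
tool_pos: [0.6186, 0.1228, 0.0294]
tool_rot: [-3.102, 0.49, -0.004]
contact_force: [-0.1, -0.9, 0.6]
width: 0.0556
finger_force: 0.0
```

Lower, grip, lift a little, then hold.

Call:
play_rows(plan=[[0.65, [-0.001, 0.001, -0.013], 0], [0.65, [0, 0, 0], 0], [0.65, [0, 0, 0], 0], [0.1, [0, 0, 0], 0], [0.1, [0, 0, 0], 0], [0.1, [0, 0, 0], 0], [0.1, [0, 0, 0], 0], [0.1, [0, 0, 0], 0]])

```text
t: 41.4
tool_pos: [0.617, 0.1235, 0.0153]
tool_rot: [-3.103, 0.49, -0.001]
contact_force: [0.3, -0.5, 3.2]
width: 0.0343
finger_force: 60.9
```

Call:
play_rows(plan=[[0.1, [0, 0, 0.02], 0], [0.1, [0, 0, 0.02], 0], [0.1, [-0.008, -0.011, 0], 0.085], [0.1, [0, 0, 0], 0.085], [0.1, [0, 0, 0], 0], [0.1, [0, 0, 0], 0], [0.1, [0, 0, 0], 0], [0.1, [0, 0, 0], 0]])

```text
t: 42.2
tool_pos: [0.6086, 0.1127, 0.0547]
tool_rot: [3.133, -0.226, -0.0]
contact_force: [-0.6, 0.4, -1.0]
width: 0.0341
finger_force: 60.4
```

Run:
```python
from h import *
state()
c=camera_params('wrist');p,d=save('wrist','w12.png');W=cloud(d,c)
o=get_obs()['tool_pos']
q=zone(W,o[0]-.06,o[0]+.06,o[1]-.05,o[1]+.05,o[2]+.006,o[2]+.02);print(len(q),rect(q[:,:2]),np.median(q[:,2]))
```

```text
t 42.2 pos [0.6086 0.1127 0.0547] yawY -98.26 w 0.0341 F [-0.6  0.4 -1. ] ff 60.4 j7 -2.18
11917 (array([609.5, 112.6]), array([69.9, 61.5]), -7.2) 0.06731210009150079
```

On target (609.2, 112.4). Lower and release.

Call:
play_rows(plan=[[0.1, [0, 0, -0.015], 0], [0.1, [0, 0, -0.015], 0], [0.1, [0, 0, -0.008], 0], [0.1, [0, 0, 0], 0], [0.1, [0, 0, 0], 0], [0.1, [0, 0, 0], 0], [0.1, [0, 0, 0], 0], [0.1, [0, 0, 0], 0]])

```text
t: 43.05
tool_pos: [0.6086, 0.1124, 0.0169]
tool_rot: [3.133, -0.225, 0.0]
contact_force: [-0.8, 0.5, -0.6]
width: 0.0345
finger_force: 62.8
```

Call:
play_rows(plan=[[0.55, [0, 0, 0], 0], [0.55, [0, 0, 0], 0], [0.55, [0, 0, 0], 0], [0.55, [0, 0, 0.02], 0], [0.55, [0, 0, 0.04], 0], [0.55, [-0.01, -0.03, 0.04], 0], [0.55, [-0.03, -0.03, 0.04], 0], [0.55, [-0.03, -0.03, 0.04], 0]])

```text
t: 43.85
tool_pos: [0.5467, 0.0306, 0.186]
tool_rot: [3.133, -0.225, 0.001]
contact_force: [1.2, -0.3, -0.2]
width: 0.047
finger_force: 0.0
```

Call:
play_rows(plan=[[0.55, [-0.03, -0.03, 0.03], 0], [0.55, [-0.03, -0.03, 0.02], 0], [0.55, [0, 0, 0], 0], [0.55, [0, 0, 0], 0], [0.55, [0, 0, 0], 0], [0.55, [0, 0, 0], 0], [0.55, [0, 0, 0], 0], [0.55, [0, 0, 0], 0]])

```text
t: 44.65
tool_pos: [0.4886, -0.0267, 0.233]
tool_rot: [-3.133, 0.223, 0.002]
contact_force: [-0.4, -0.4, 0.4]
width: 0.0471
finger_force: 0.0
```

Run:
```python
from h import *
state()
for n in('scene','top'):
    p,W=samples(n,n+'13.png'); lampfit(W,.35,.6,.24,.46)
    q=zone(W,.36,.5,.06,.17,.06,.1); print(n,'ball',len(q),rect(q[:,:2]),q.mean(0) if len(q) else 0)
```

```text
t 44.65 pos [ 0.4886 -0.0267  0.233 ] yawY -98.15 w 0.0471 F [-0.4 -0.4  0.4] ff 0.0 j7 -1.86
scene stage 347 [584.9 -55.8] [72.  36.8] -7.8 0.02886220873643819
scene stage 390 [609.9 112.3] [71.8 35.6] -8.9 0.029143071527651943
pivot [0.4864 0.3379] yaw 111.1 tilt -0.456 med 0.0014658799276266229 bay1 in lamp [-0.365  0.008  0.003] handle [0.454  0.4217 0.214 ]
scene ball 87 (array([398. , 123.3]), array([23.4, 22.8]), -31.3) [0.40083835 0.12336543 0.08043793]
top stage 374 [609.4 110.6] [70.6 35.9] -8.4 0.028428693592603693
top stage 178 [601.  -59.4] [37.7 36.2] -7.1 0.028472913472765038
pivot [0.4871 0.3384] yaw 111.0 tilt -0.453 med 0.00127961698701827 bay1 in lamp [-0.365  0.008  0.002] handle [0.4549 0.4223 0.2138]
top ball 94 (array([397.1, 122.5]), array([23.6, 23.6]), 26.4) [0.39786782 0.12159447 0.08292944]
```

View pics/scene13.png

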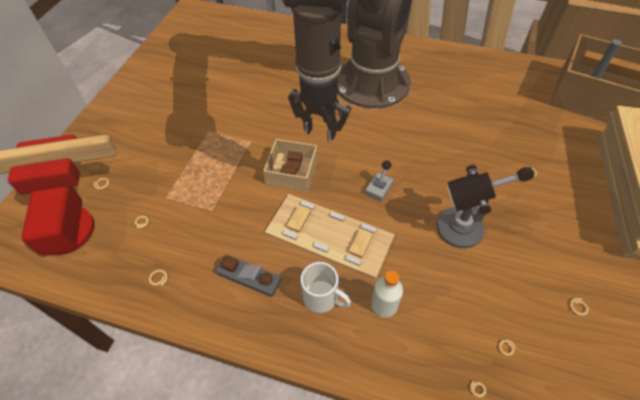

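The final view shows samples centred at (298,217) and (360,241), offcuts in the bin (290,162), the lamp aimed, the toggle over (386,165) and the arm clear of everything.

```bash
python3 -c "
from bench import *
print(hand_in())"
```

```text
the job is handed in; nothing more can be done
None
```

The job is handed in; the hand-in returned no verdict. By camera, both offcuts are in the bin, both samples sit within about 2 mm of centre in bays 0 and 2 (one was knocked aside around the time of the switch throw and put back with the lamp already on), the lamp points within about 1 cm of the plate's middle, and the toggle is fully over.

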